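# Stack the stoneware pots on their stand

### The arm

A 6-joint arm with a two-finger parallel gripper is mounted at the origin on a cart in front of the work surface, level with it; the furniture and walls round the work are solid. World frame = base frame: x ahead of the robot, y to its left, z up, the work surface at z = 0. Lengths are in m, angles in degrees, forces in N, time in s.
With the tool pointing down it reaches from about 0.25 to 0.725 m from the base axis. Payload 9.7 kg.
Tool frame: the origin (TCP) lies midway between the tips of the shut fingers; the grasp point (between the pads) lies 19 mm behind it (bot.pinch_z is the distance from the TCP to the grasp point, in m); z points along the fingers, y is the line along which they close (so a half turn about z gives the same grasp; the last joint's range is limited). The gripper opens to 85 mm and grips with 20 to 120 N. Pads are 22 mm wide; open, the fingers measure 114 mm over their backs; the gripper's body (76 mm by 85 mm) begins 54 mm behind the grasp point. The pads swing forward as they close: fully open they stand 13 mm farther back than shut.
Start: joints at [73.453, 4.979, 10.078, 95.1, 0, 90], TCP at [0.157, 0.527, 0.231] pointing down, gripper open.
Joint ranges: [-179.16, 179.16], [-48.56, 103.87], [-65.8, 70.77], [-126.05, 130.52], [-82.76, 87.17], [-180, 180]. Speed limits (degrees/s): [127.2, 127.2, 147.25, 180, 180, 180].

### API

Orientations are given as [roll, pitch, yaw] about the fixed x, y, z axes, in that order (R = Rz(yaw) Ry(pitch) Rx(roll)).
In Python, from workcell import sensors, camera, ticket, bot gives the robot as it stands.
- The arm moves only by the shell command python3 -m handwheel 'ROWS' [FORCE]. ROWS is a JSON object of lists of equal length, an entry for each row: "gripper": the opening, from -1 (shut) to 1 (fully open); "slide": the shift along the tool's x, y, z in mm, a list of three; "yaw": the turn about the tool's z in rad. A call has 1 to 8 rows; each row shifts and turns the commanded pose from where the row before left it, along the tool's axes as they then stand; what a row does not reach is not made up. A row lasts 1/12 s, in which the tool goes at most 41.7 mm and 7.16 degrees, less where a joint would pass 70% of its speed; a pose out of reach is approached as far as the arm can. A call is refused whole if a number of a shift passes 41.7 or a number of a turn 0.125, either way. A call with a gripper value outside its range is refused whole. The fingers move at their own pace and stop on an object; FORCE is the grip in N (left out, the last holds). Time passes only in rows, so rows that do not move let the fingers close. It gives the time, the measured TCP pose, the force, the opening and the grip force at its end, in the units of the state.
- sensors.get_obs(): the state, without advancing time (a new reading comes with each control period).
- camera(name): name is "side" or "top"; returns a dict with "img" (400x640x3 uint8, red, green, blue), "fx", "fy", "cx", "cy" (pixels), "R" (3x3) and "t" (3): a world point X has camera coordinates R X + t. Camera axes: x right, y down, z forward; pixel columns grow to the right and rows downward; lengths in m; the calibration is good to about 2 mm. A picture is of the moment at which its call begins. There is no depth.
- ticket.job_done(): hands the job in; it is judged then, once.
The state is a dict: "time": time; "q": joint angles; "qd": joint speeds; "joint_efforts": joint torques, N m; "ee_pos": TCP position; "tcp_rot": TCP orientation; "wrist_force": force on the tool from outside, world axes, zero at the start; "torque": the same for the moment, N m; "opening": finger opening in m; "grasp_force": force on a finger pad.
Only numpy, scipy, OpenCV 4.12 (cv2) and the standard library are available. Lean on these libraries where they do the work, as an engineer would, in place of code of your own. Each camera call takes 0.05 s, during which the arm holds its last target. There are 200 camera calls.

### The job

Build up the stoneware storage set on its round wooden stand, one piece at a time from the bottom up: the large pot into the stand's recess, the medium pot on it, the small pot on that, and last the lid on the small pot, each foot fully home in the opening below it and upright. Set the pieces down gently, do not drop them or knock them over, let go of everything at the end, and leave the two mugs and the red-lidded jar where they stand.

Things in the scene. Friction and masses are not known exactly. Their poses are not given: they have to be found in the camera images.
- stand: Round disc of light wood, 96 mm across and 16 mm high, fixed to the worktop, with a round recess in its top, 64 mm wide and 5 mm deep, for the large pot's foot. Origin: centre of its underside, on the worktop; z up. (A fixed corner shelf hangs 0.46 m over the far right of the worktop: keep the wrist low there.)
- stand_seat (a point): Centre of the floor of the stand's recess, 11 mm above the worktop; the large pot's origin belongs here.
- pot_large: Large open white stoneware pot: 66 mm outside diameter, 57 mm high, wall 7.5 mm, opening 51 mm wide. Foot 54 mm wide (48 mm at the bottom). Foot 7 mm high; grip the straight round wall above it. Origin: centre of its underside; z up. Loose, 260 g.
- pot_medium: Medium open white stoneware pot: 57 mm outside diameter, 49 mm high, wall 7.5 mm, opening 42 mm wide. Foot 46 mm wide (40 mm at the bottom); it enters the large pot's opening until the shoulder above the foot rests on the rim: origin then 50 mm above the large pot's. Foot 7 mm high; grip the straight round wall above it. Origin: centre of its underside; z up. Loose, 180 g.
- pot_small: Small open white stoneware pot: 48 mm outside diameter, 41 mm high, wall 6.5 mm, opening 35 mm wide. Foot 37 mm wide (31 mm at the bottom); it enters the medium pot's opening until its shoulder rests on the rim: origin then 42 mm above the medium pot's. Foot 7 mm high; grip the straight round wall above it. Origin: centre of its underside; z up. Loose, 120 g.
- lid: White stoneware lid, standing on its plug: plug 30 mm wide (24 mm at the bottom) and 7 mm high, above it a flange 42 mm wide from 7 to 13 mm, then a round knob 21 mm wide up to 45 mm, the grip. The plug enters the small pot's opening until the flange rests on the rim: origin then 34 mm above the small pot's. Origin: centre of its underside; z up. Loose, 60 g.
- mug_white: Speckled white mug, 81 x 120 x 94 mm with its handle, loose; to be left alone. Origin on its underside.
- mug_pink: Pink mug, 83 x 124 x 94 mm with its handle, loose; to be left alone. Origin on its underside.
- jar: Clear jar with a red lid, 81 mm across, 163 mm high, loose; to be left alone. Origin: centre of its underside.
Mind the look-alikes: they are no part of the job. Leave any orange or yellow look-alike of the pot_small alone.

How it is judged:
By the outcome, as a careful person would: the job done as asked, in the order asked, and still so for the second after the job is handed in, with the robot touching nothing.
It also fails if it takes over 102 s, if anything falls off the work surface, if the arm or the gripper's body presses on something with over 40 N, if the wrist force passes 120 N, or if a joint passes its speed limit or range.

## Working session

There is one attempt and no reset: what is moved stays moved. The work goes in short steps, Python scripts to look and compute and a shell command to move; the robot and the scene stay as the last step left them, time stands still between calls to the robot, and variables do not carry over. Pictures are saved under pics/ and viewed, at most 14 in all, crops included, and the job is handed in when it is done.

```bash
mkdir -p pics; ls
python3 - <<'E'
from workcell import sensors,camera,bot
import cv2,numpy as np
for n in("side","top"):
    c=camera(n); cv2.imwrite(f"pics/{n}0.png",c["img"][:,:,::-1]); np.savez(f"pics/{n}0.npz",**c)
    R=np.array(c["R"]);print(n,c["fx"],c["fy"],c["cx"],c["cy"],(-R.T@c["t"]).round(3),R.round(3).tolist())
print(sensors.get_obs(),bot.pinch_z)
E
```

```text
pics
side 404.98303799365596 404.98303799365596 316.9442364215295 200.39032068434364 [0.567 0.976 0.722] [[-1.0, 0.009, 0.009], [-0.002, 0.595, -0.803], [-0.013, -0.803, -0.595]]
top 380.52369786593715 380.52369786593715 319.9059106060789 200.66897204452533 [0.397 0.028 1.091] [[-0.011, -1.0, 0.012], [-0.992, 0.009, -0.129], [0.129, -0.014, -0.992]]
{'time': 0.1, 'q': array([7.34520871e+01, 5.00750349e+00, 1.00403302e+01, 9.50978153e+01,
       1.13543805e-03, 9.00008977e+01]), 'qd': array([ 0.02428475, -0.10560432,  0.15749849, -0.05658917,  0.02349243,
        0.04391521]), 'joint_efforts': array([-3.22448868e-04, -5.21560872e+01,  4.65656197e+01,  1.60009222e-02,
       -4.21132006e-05,  5.41741372e-06]), 'ee_pos': array([0.15659124, 0.52704421, 0.23067019]), 'tcp_rot': array([-1.79935011e+02, -1.13441911e-03,  1.63451188e+02]), 'wrist_force': array([-0.02772566, -0.55206195, -0.93147054]), 'torque': array([-0.00205806,  0.01255007,  0.01239746]), 'grasp_force': 0.0, 'opening': 0.08525150350908366} 0.0187
```

View pics/side0.png

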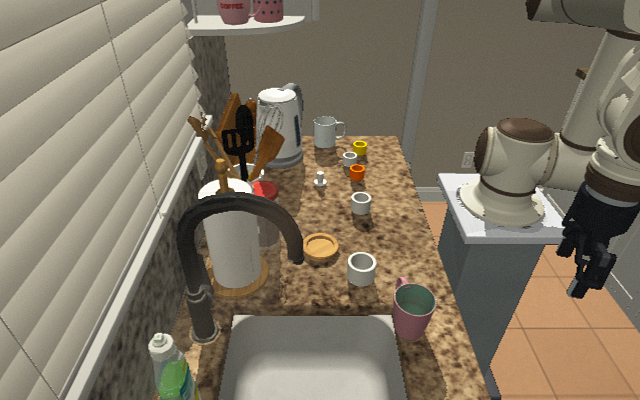

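View pics/top0.png

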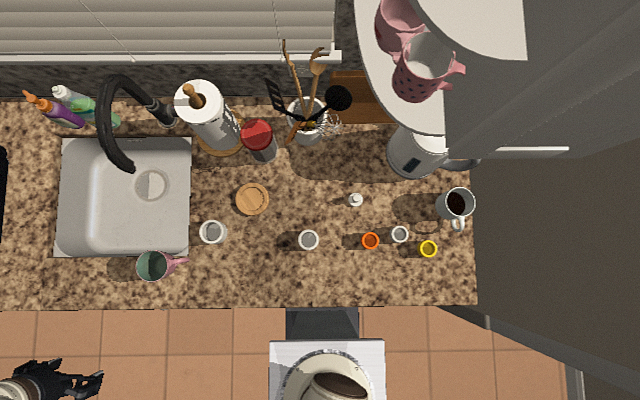

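The side view shows the stand at (321,248), large pot (362,268), medium (361,203), lid (320,179) and three small pots: orange (357,172), white (350,159), yellow (360,148). In the top view they are the stand (252,199), large (212,232), medium (308,240), lid (356,200), orange (370,241), white (400,234) and yellow (429,249). The white small pot is the one meant, since orange and yellow are look-alikes. I'll confirm it in an enlarged crop.

```bash
cat > seg.py <<'E'
import cv2,numpy as np
P={"side":dict(stand=(321,248),large=(362,268),medium=(361,203),small=(350,159),lid=(320,179)),
   "top":dict(stand=(252,199),large=(212,232),medium=(308,240),small=(400,234),lid=(356,200))}
def load(n): return dict(np.load(f"pics/{n}.npz"))
def mask(img,stand):
    h=cv2.cvtColor(img,cv2.COLOR_RGB2HSV).astype(int)
    return (((h[...,1]>90)&(h[...,2]>150)) if stand else ((h[...,1]<60)&(h[...,2]>95))).astype(np.uint8)
def blob(img,p,stand,r=24):
    m=mask(img,stand); w=np.zeros_like(m); w[p[1]-r:p[1]+r,p[0]-r:p[0]+r]=1
    if stand: m=cv2.morphologyEx(m,cv2.MORPH_OPEN,np.ones((3,3)))
    cs,_=cv2.findContours(m*w,cv2.RETR_EXTERNAL,cv2.CHAIN_APPROX_NONE)
    return max(cs,key=cv2.contourArea)
E
python3 - <<'E'
from seg import *
rows=[]
for v in("side","top"):
    c=load(v+"0"); row=[]
    for k,p in P[v].items():
        b=blob(c["img"],p,k=="stand"); e=cv2.fitEllipse(b)
        print(v,k,cv2.boundingRect(b),np.round(e[0],1),np.round(e[1],1))
        r=25;s=6
        cr=cv2.resize(c["img"][p[1]-r:p[1]+r,p[0]-r:p[0]+r],(160,160),interpolation=cv2.INTER_CUBIC)
        o=cr.copy(); cv2.polylines(o,[((b-np.array(p)+r+.5)*3.2).astype(int)],1,(0,255,0),1)
        row.append(np.vstack([cr,o][0 if v=="x" else 0:]))
    rows.append(np.hstack(row))
im=np.vstack(rows); im=cv2.resize(im,(750,600)) 
cv2.imwrite("pics/crops.png",im[:,:,::-1])
E
```

```text
side stand (303, 233, 38, 24) [320.4 244.4] [23.8 37.2]
side large (347, 252, 30, 35) [360.9 268.6] [29.1 35.6]
side medium (351, 191, 21, 24) [359.9 202.3] [19.3 23.8]
side small (343, 152, 14, 15) [349.  158.4] [13.7 15.2]
side lid (314, 171, 13, 16) [319.9 179.3] [11.2 15.1]
top stand (236, 183, 33, 32) [251.9 198.4] [31.4 32.9]
top large (199, 220, 29, 24) [212.7 231.7] [23.6 27.9]
top medium (298, 229, 21, 21) [308.  239.3] [19.8 20.5]
top small (391, 226, 18, 17) [399.4 233.9] [16.3 17.2]
top lid (348, 193, 15, 14) [355.2 199.3] [13.3 14. ]
```

View pics/crops.png

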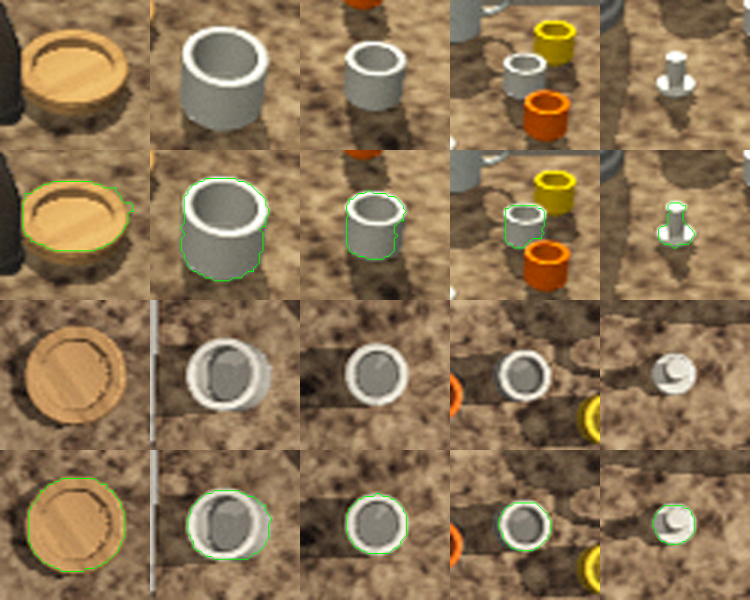

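The crops confirm it: the white small pot sits between the yellow one (behind) and the orange one (in front), and all rims are bright. Next I fit ellipses to the bright rims and triangulate from both views.

```bash
cat >> seg.py <<'E'
def rim(img,p,k,r=24,s=6,thr=200):
    "centre (px) of the bright top ring"
    x0,y0=p[0]-r,p[1]-r
    im=cv2.resize(img[y0:y0+2*r,x0:x0+2*r],None,fx=s,fy=s,interpolation=cv2.INTER_CUBIC)
    h=cv2.cvtColor(im,cv2.COLOR_RGB2HSV).astype(int)
    m=((h[...,1]>90)&(h[...,2]>150)) if k=="stand" else ((h[...,1]<60)&(h[...,2]>thr))
    m=m.astype(np.uint8)
    m=cv2.morphologyEx(m,cv2.MORPH_OPEN,np.ones((25,25) if k=="stand" else (5,5)))
    cs,_=cv2.findContours(m,cv2.RETR_EXTERNAL,cv2.CHAIN_APPROX_NONE)
    c=max(cs,key=cv2.contourArea); e=cv2.fitEllipse(cv2.convexHull(c))
    o=lambda q:(np.array(q)+.5)/s-.5
    return o(e[0])+[x0,y0],np.array(e[1])/s
def ray(c,p):
    R=np.array(c["R"]);d=R.T@[(p[0]-c["cx"])/c["fx"],(p[1]-c["cy"])/c["fy"],1]
    return -R.T@np.array(c["t"]),d/np.linalg.norm(d)
def plane(c,p,z):
    o,d=ray(c,p); return o+d*(z-o[2])/d[2]
def tri(ca,pa,cb,pb):
    (o1,d1),(o2,d2)=ray(ca,pa),ray(cb,pb)
    A=np.c_[d1,-d2]; t=np.linalg.lstsq(A,o2-o1,rcond=None)[0]
    a,b=o1+d1*t[0],o2+d2*t[1]; return (a+b)/2,np.linalg.norm(a-b)
E
python3 - <<'E'
from seg import *
S,T=load("side0"),load("top0")
H=dict(stand=.016,large=.057,medium=.049,small=.041,lid=.045)
for k in P["top"]:
  for thr in ((200,) if k!="lid" else (200,225)):
    a,ea=rim(S["img"],P["side"][k],k,thr=thr);b,eb=rim(T["img"],P["top"][k],k,thr=thr)
    x,g=tri(S,a,T,b)
    print(k,a.round(1),ea.round(1),b.round(1),eb.round(1),"tri",(x*1e3).round(1),"gap",round(g*1e3,1),"planes",(plane(S,a,H[k])*1e3).round(1)[:2],(plane(T,b,H[k])*1e3).round(1)[:2])
    print("   dia top mm", (eb/T["fx"]*(1.09-H[k])*1e3).round(1))
# jar, mug, orange/yellow rough in top
for n,p in dict(pink=(155,265),white=(457,203),orange=(370,241),yellow=(429,249),jar=(257,133),kettle=(415,152)).items(): print(n,plane(T,p,.05).round(3), plane(T,p,.163).round(3))
E
```

```text
stand [320.9 247.2] [19.6 35.9] [250.2 200.7] [26.8 33.4] tri [542.2 212.8   6.6] gap 3.4 planes [544.2 222.4] [539.3 211.4]
   dia top mm [75.8 94.3]
large [361.6 261.3] [19.9 28.6] [211.2 231.3] [23.1 24.4] tri [451.9 309.4  53.2] gap 0.4 planes [452.7 313.2] [451.5 308.4]
   dia top mm [62.7 66.2]
medium [360.8 197. ] [11.4 20. ] [308.4 239.3] [19.9 20.2] tri [427.8  46.1  45.3] gap 0.7 planes [428.9  51. ] [427.3  46.1]
   dia top mm [54.5 55.4]
small [353.6 155. ] [5.2 6. ] [399.7 233.6] [16.4 17. ] tri [ 434.2 -205.4   37.6] gap 13.2 planes [ 428.4 -197.7] [ 440.5 -205.9]
   dia top mm [45.2 46.8]
lid [319.9 172.3] [3.7 7.2] [355.5 199.1] [13.1 13.7] tri [540.1 -86.1  43.1] gap 5.0 planes [542.6 -84. ] [537.3 -85.6]
   dia top mm [35.9 37.7]
lid [319.9 172.3] [3.4 6.7] [358.  198.4] [7.9 9. ] tri [541.2 -93.3  39. ] gap 2.2 planes [542.5 -84.2] [539.2 -92.4]
   dia top mm [21.8 24.8]
pink [0.363 0.458 0.05 ] [0.367 0.412 0.163]
white [ 0.523 -0.366  0.05 ] [ 0.509 -0.323  0.163]
orange [ 0.421 -0.122  0.05 ] [ 0.418 -0.106  0.163]
yellow [ 0.398 -0.282  0.05 ] [ 0.398 -0.249  0.163]
jar [0.727 0.189 0.05 ] [0.691 0.171 0.163]
kettle [ 0.669 -0.256  0.05 ] [ 0.639 -0.225  0.163]
```

Run:
```python
from seg import *
S,T=load("side0"),load("top0")
mm=lambda x:(np.array(x)*1e3).round(1)
sa,sb=(320.4,244.4),(251.9,198.4)
print("stand",mm(tri(S,sa,T,sb)[0]),mm(plane(S,sa,.016)),mm(plane(T,sb,.016)))
for thr in(150,165,180):
    a,ea=rim(S["img"],P["side"]["small"],"small",r=11,thr=thr);b,_=rim(T["img"],P["top"]["small"],"small",thr=thr)
    print(thr,a.round(1),ea.round(1),b.round(1),mm(tri(S,a,T,b)[0]),mm(plane(S,a,.041)),mm(plane(T,b,.041)))
print("lid flange",mm(plane(T,(355.3,199.2),.013)),"knob",mm(plane(T,(358,198.4),.045)))
o,_=ray(T,(0,0))
# orange/yellow rims
for n,p in dict(orange=(370,241),yellow=(429,249)).items():print(n,mm(plane(T,p,.041)))
```

```text
stand [545.8 207.3  11.8] [545.2 212.   16. ] [545.9 206.5  16. ]
150 [349.4 154.9] [ 7.6 14.5] [399.6 233.6] [ 441.  -206.7   36.3] [ 442.2 -198.6   41. ] [ 440.5 -205.6   41. ]
165 [349.4 154.8] [ 7.5 14.4] [399.7 233.6] [ 441.1 -206.8   36.3] [ 442.3 -198.9   41. ] [ 440.5 -205.7   41. ]
180 [349.4 154.7] [ 7.3 14.3] [399.7 233.6] [ 441.  -206.9   36.6] [ 442.1 -199.4   41. ] [ 440.5 -205.9   41. ]
lid flange [541.3 -88.3  13. ] knob [539.2 -92.4  45. ]
orange [ 421.2 -123.1   41. ]
yellow [ 397.6 -284.9   41. ]
```

Positions, taken from the top camera using the true heights, in mm: stand (546,206), large (452,309), medium (427.5,46), small white (440.5,-206), lid (541,-88). The triangulated heights come out a uniform 4 mm low, which fits the calibration error. Turning the tool to yaw 90 makes slide = (dY, dX, -dZ).

```bash
python3 -m handwheel '{"gripper":[1,1,1,1,1,1,1,1],"slide":[[0,0,0],[0,0,0],[0,0,0],[0,0,0],[0,0,0],[0,0,0],[0,0,0],[0,0,0]],"yaw":[0.12,0.12,0.12,0.12,0.12,0.12,0.12,0.12]}' 40
python3 -m handwheel '{"gripper":[1,1,1,1],"slide":[[0,0,0],[0,0,0],[0,0,0],[0,0,0]],"yaw":[0.12,0.12,0.082,0]}'
```

```text
time: 0.77
ee_pos: [0.1566, 0.5271, 0.2308]
tcp_rot: [-180.0, 0.0, 108.1]
wrist_force: [-0.6, -0.1, 0.6]
opening: 0.0855
grasp_force: 0.0
time: 1.1
ee_pos: [0.1566, 0.5271, 0.2309]
tcp_rot: [-180.0, 0.0, 89.8]
wrist_force: [-0.7, -0.2, -0.0]
opening: 0.0857
grasp_force: 0.0
```

```bash
python3 -m handwheel '{"gripper":[1,1,1,1,1,1],"slide":[[-22,29,0],[-22,29,0],[-22,29,0],[-22,29,0],[-22,29,0],[-22,29,0]],"yaw":[0,0,0,0,0,0]}'
python3 -m handwheel '{"gripper":[1,1,1,1,1,1],"slide":[[-22,29,0],[-22,29,0],[-22,29,0],[-20,29,0],[0,0,0],[0,0,0]],"yaw":[0,0,0,0,0,0]}'
```

```text
time: 1.6
ee_pos: [0.3317, 0.3939, 0.2312]
tcp_rot: [-180.0, 0.0, 90.2]
wrist_force: [0.6, 1.0, -0.4]
opening: 0.0854
grasp_force: 0.0
time: 2.1
ee_pos: [0.4477, 0.308, 0.2307]
tcp_rot: [-179.9, 0.0, 90.0]
wrist_force: [-0.1, -0.1, 0.0]
opening: 0.0855
grasp_force: 0.0
```

Next I centre over the large pot, descend to TCP z = 0.010 (wall opening 66 of 85 mm), and take a look at mid-height.

```bash
python3 -m handwheel '{"gripper":[1,1,1,1,1,1],"slide":[[1,4,30],[0,0,35],[0,0,35],[0,0,30],[0,0,15],[0,0,0]],"yaw":[0,0,0,0,0,0]}'
python3 - <<'E'
from seg import *
from workcell import camera
a=camera("side")["img"][180:330,260:460];b=camera("top")["img"][160:310,130:330]
cv2.imwrite("pics/v1.png",cv2.resize(np.hstack([a,b]),(800,300),interpolation=cv2.INTER_CUBIC)[:,:,::-1])
E
```

```text
time: 2.6
ee_pos: [0.4479, 0.3097, 0.0822]
tcp_rot: [-179.7, 0.2, 90.2]
wrist_force: [-1.0, -0.6, 0.1]
opening: 0.0856
grasp_force: 0.0
```

View pics/v1.png

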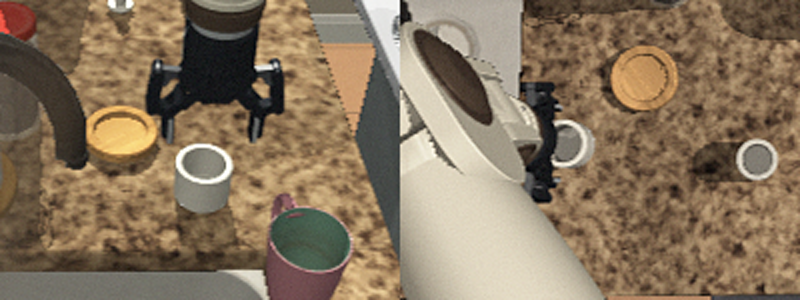

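The gripper stands about 4–5 mm short in X over the large pot: fingers mid at col ~211, pot ~203 in the left crop. I correct that and descend.

```bash
python3 -m handwheel '{"gripper":[1,1,1,1,1,1],"slide":[[0,4,0],[0,0,0],[0,0,20],[0,0,25],[0,0,20],[0,0,0]],"yaw":[0,0,0,0,0,0]}'
python3 -m handwheel '{"gripper":[1,1],"slide":[[0,0,0],[0,0,0]],"yaw":[0,0]}'
```

```text
time: 3.2
ee_pos: [0.4534, 0.3094, 0.0185]
tcp_rot: [-179.8, 0.1, 90.0]
wrist_force: [-0.2, -0.4, 0.3]
opening: 0.0853
grasp_force: 0.0
time: 3.37
ee_pos: [0.4555, 0.3108, 0.0233]
tcp_rot: [179.9, -0.1, 90.0]
wrist_force: [0.1, -1.2, 0.3]
opening: 0.0854
grasp_force: 0.0
```

```bash
python3 -m handwheel '{"gripper":[1,1,1,0.6,0.2,-0.2,-0.6,-1],"slide":[[-1,-2,5],[0,0,5],[0,0,0],[0,0,0],[0,0,0],[0,0,0],[0,0,0],[0,0,0]],"yaw":[0,0,0,0,0,0,0,0]}' 40
python3 -m handwheel '{"gripper":[-1,-1,-1,-1],"slide":[[0,0,0],[0,0,0],[0,0,0],[0,0,0]],"yaw":[0,0,0,0]}'
python3 -m handwheel '{"gripper":[-1,-1,-1,-1,-1,-1,-1,-1],"slide":[[0,0,-8],[0,0,-15],[0,0,-20],[0,0,-20],[0,0,-20],[0,0,-7],[0,0,0],[0,0,0]],"yaw":[0,0,0,0,0,0,0,0]}'
```

```text
time: 4.03
ee_pos: [0.4528, 0.3094, 0.0117]
tcp_rot: [180.0, -0.0, 90.0]
wrist_force: [-0.9, -0.2, 4.0]
opening: 0.0641
grasp_force: 45.2
time: 4.37
ee_pos: [0.4528, 0.3094, 0.0117]
tcp_rot: [180.0, -0.0, 90.0]
wrist_force: [0.1, -0.7, 5.1]
opening: 0.064
grasp_force: 45.3
time: 5.03
ee_pos: [0.4525, 0.3091, 0.1005]
tcp_rot: [-180.0, 0.0, 90.0]
wrist_force: [-0.3, 0.4, -3.9]
opening: 0.064
grasp_force: 45.0
```

```bash
python3 -m handwheel '{"gripper":[-1,-1,-1,-1,-1,-1,-1,-1],"slide":[[-12,11,0],[-21,19,0],[-22,20,0],[-22,20,0],[-17,15.4,0],[-8.6,8,0],[0,0,0],[0,0,0]],"yaw":[0,0,0,0,0,0,0,0]}'
python3 -m handwheel '{"gripper":[-1,-1,-1,-1,-1],"slide":[[0,0,10],[0,0,20],[0,0,20],[0,0,8],[0,0,0]],"yaw":[0,0,0,0,0]}'
python3 - <<'E'
from seg import *
from workcell import camera
c=camera("side");d=camera("top")
np.savez("pics/side2.npz",**c);np.savez("pics/top2.npz",**d)
a=c["img"][180:300,250:410];b=d["img"][140:260,180:340]
cv2.imwrite("pics/v2.png",cv2.resize(np.hstack([a,b]),(800,300),interpolation=cv2.INTER_CUBIC)[:,:,::-1])
E
```

```text
time: 5.7
ee_pos: [0.5454, 0.2063, 0.0999]
tcp_rot: [-179.9, 0.0, 89.9]
wrist_force: [-0.1, 0.1, -3.0]
opening: 0.0637
grasp_force: 45.2
time: 6.12
ee_pos: [0.5438, 0.2069, 0.0404]
tcp_rot: [-179.8, 0.1, 90.1]
wrist_force: [-0.0, -0.2, -2.5]
opening: 0.0638
grasp_force: 45.2
```

View pics/v2.png

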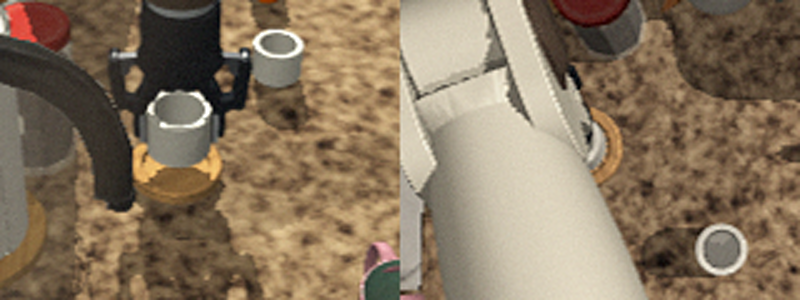

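The pot hangs centred over the stand: pot col ~179 against stand ~176 in the left crop, about 2 mm. I lower it while watching the force.

```bash
python3 -m handwheel '{"gripper":[-1,-1,-1,-1,-1],"slide":[[0,1,4],[0,0,5],[0,0,4],[0,0,3],[0,0,0]],"yaw":[0,0,0,0,0]}'
python3 -m handwheel '{"gripper":[-1,-1,-1,-1],"slide":[[0,0,2],[0,0,2],[0,0,1],[0,0,0]],"yaw":[0,0,0,0]}'
python3 -m handwheel '{"gripper":[-1,-1,-1,-1],"slide":[[0,0,0],[0,0,0],[0,0,0],[0,0,0]],"yaw":[0,0,0,0]}'
```

```text
time: 6.63
ee_pos: [0.5467, 0.2064, 0.0265]
tcp_rot: [-179.9, 0.0, 90.0]
wrist_force: [0.4, -0.4, -4.0]
opening: 0.0639
grasp_force: 45.2
time: 6.97
ee_pos: [0.5472, 0.2066, 0.0227]
tcp_rot: [180.0, -0.0, 90.0]
wrist_force: [-2.7, -0.7, 1.0]
opening: 0.0638
grasp_force: 45.5
time: 7.3
ee_pos: [0.5472, 0.2066, 0.0227]
tcp_rot: [180.0, -0.0, 90.0]
wrist_force: [-2.0, -0.7, 5.1]
opening: 0.0639
grasp_force: 45.8
```

Contact came at TCP 22.7, which matches 11.7 + 11, so it is seated. I open the gripper, rise and check.

```bash
python3 -m handwheel '{"gripper":[-0.2,0.3,0.5,0.7,1,1,1,1],"slide":[[0,0,0],[0,0,0],[0,0,0],[0,0,0],[0,0,0],[0,0,-10],[0,0,-20],[0,0,-30]],"yaw":[0,0,0,0,0,0,0,0]}'
python3 -m handwheel '{"gripper":[1,1,1,1],"slide":[[0,0,-30],[0,0,-30],[0,0,-10],[0,0,0]],"yaw":[0,0,0,0]}'
```

```text
time: 7.97
ee_pos: [0.5457, 0.2061, 0.081]
tcp_rot: [-179.8, 0.1, 90.0]
wrist_force: [0.4, 0.8, 1.3]
opening: 0.0854
grasp_force: 0.0
time: 8.3
ee_pos: [0.5484, 0.2072, 0.1561]
tcp_rot: [179.7, -0.1, 90.0]
wrist_force: [0.0, 0.4, -0.9]
opening: 0.0853
grasp_force: 0.0
```

```bash
python3 -m handwheel '{"gripper":[1,1,1,1,1,1,1,1],"slide":[[-15,-11,0],[-28,-21,0],[-30,-22,0],[-30,-22,0],[-30,-22,0],[-20,-15,0],[-7.4,-6.5,0],[0,0,0]],"yaw":[0,0,0,0,0,0,0,0]}'
python3 - <<'E'
from seg import *
from workcell import camera,sensors
c=camera("side");d=camera("top");np.savez("pics/side3.npz",**c);np.savez("pics/top3.npz",**d)
a,ea=rim(c["img"],(324,233),"large");b,eb=rim(d["img"],(252,199),"large")
x,g=tri(c,a,d,b);print(a,ea,b,eb,"tri",x*1e3,g*1e3,plane(c,a,.068)*1e3,plane(d,b,.068)*1e3)
print(sensors.get_obs()["ee_pos"])
cv2.imwrite("pics/v3.png",cv2.resize(np.hstack([c["img"][160:310,250:450],d["img"][130:280,180:380]]),(800,300),interpolation=cv2.INTER_CUBIC)[:,:,::-1])
E
```

```text
time: 8.97
ee_pos: [0.4264, 0.0451, 0.1516]
tcp_rot: [-180.0, 0.0, 89.9]
wrist_force: [0.2, 0.9, -0.5]
opening: 0.0854
grasp_force: 0.0
[319.72892761 228.57200495] [17.003877   26.38807424] [267.56515249 214.31684367] [16.36003367 47.57987467] tri [522.99777693 159.20268009  20.05907613] 46.80976615367264 [547.60591834 210.7775504   68.        ] [495.02404548 155.25480131  68.        ]
[0.42787778 0.04650873 0.15174596]
```

View pics/v3.png

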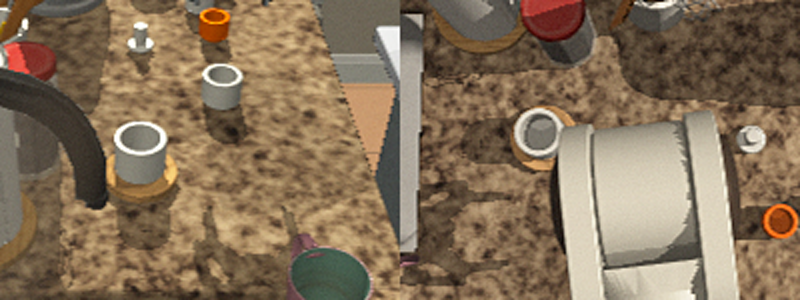

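The large pot stands upright in the recess; the rim sits at side px (319.7,228.6), which agrees with the stand centre. Now for the medium pot.

```bash
python3 -m handwheel '{"gripper":[1,1,1,1,1,1,1,1],"slide":[[0,0,20],[0,0,30],[0,0,30],[0,0,30],[0,0,20],[0,0,11],[0,0,0],[0,0,0]],"yaw":[0,0,0,0,0,0,0,0]}'
python3 -m handwheel '{"gripper":[0.7,0.4,0.1,-0.2,-0.6,-1,-1,-1],"slide":[[0,0,0],[0,0,0],[0,0,0],[0,0,0],[0,0,0],[0,0,0],[0,0,0],[0,0,0]],"yaw":[0,0,0,0,0,0,0,0]}'
python3 -m handwheel '{"gripper":[-1,-1,-1,-1,-1,-1,-1,-1],"slide":[[0,0,0],[0,0,-12],[0,0,-25],[0,0,-30],[0,0,-30],[0,0,-30],[0,0,-13],[0,0,0]],"yaw":[0,0,0,0,0,0,0,0]}'
```

```text
time: 9.73
ee_pos: [0.4279, 0.0468, 0.0114]
tcp_rot: [-180.0, 0.0, 90.0]
wrist_force: [0.3, 0.1, 1.2]
opening: 0.0857
grasp_force: 0.0
time: 10.4
ee_pos: [0.4287, 0.0464, 0.013]
tcp_rot: [179.8, -0.0, 90.0]
wrist_force: [-0.1, 0.4, 5.3]
opening: 0.0568
grasp_force: 42.3
time: 11.07
ee_pos: [0.4291, 0.0463, 0.1559]
tcp_rot: [179.6, -0.0, 90.0]
wrist_force: [0.5, 0.0, -1.6]
opening: 0.0566
grasp_force: 43.3
```

```bash
python3 -m handwheel '{"gripper":[-1,-1,-1,-1,-1,-1,-1,-1],"slide":[[15,11,0],[28,21,0],[30,22,0],[30,22,0],[30,22,0],[20,15,0],[7.3,6,0],[0,0,0]],"yaw":[0,0,0,0,0,0,0,0]}'
python3 -m handwheel '{"gripper":[-1,-1,-1,-1,-1,-1],"slide":[[0,0,12],[0,0,22],[0,0,20],[0,0,10],[0,0,0],[0,0,0]],"yaw":[0,0,0,0,0,0]}'
python3 - <<'E'
from seg import *
from workcell import camera,sensors
c=camera("side");np.savez("pics/side4.npz",**c);print(sensors.get_obs()["ee_pos"])
cv2.imwrite("pics/v4.png",cv2.resize(c["img"][180:280,270:370],(600,600),interpolation=cv2.INTER_CUBIC)[:,:,::-1])
E
```

```text
time: 11.73
ee_pos: [0.5468, 0.2078, 0.1496]
tcp_rot: [-179.9, 0.0, 90.1]
wrist_force: [-0.0, 0.2, -1.2]
opening: 0.0566
grasp_force: 43.3
time: 12.23
ee_pos: [0.546, 0.2056, 0.0873]
tcp_rot: [-180.0, 0.0, 90.0]
wrist_force: [0.8, 0.5, -1.6]
opening: 0.0568
grasp_force: 43.3
[0.54654283 0.20602696 0.08822223]
```

View pics/v4.png

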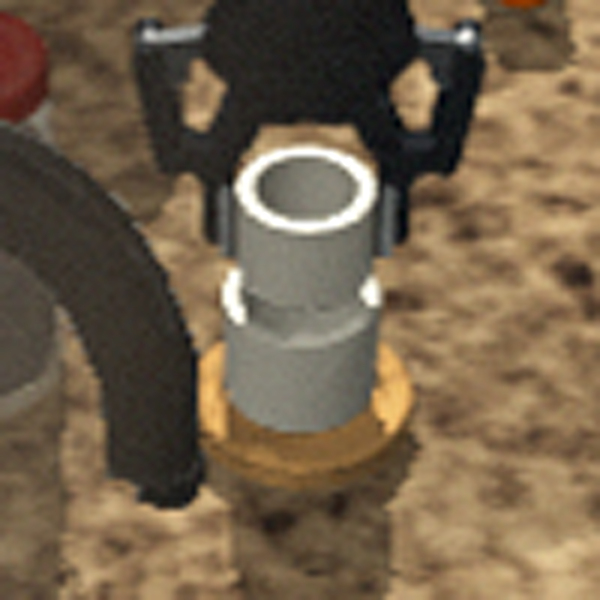

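Run:
```python
from seg import *
c=load("side4")
for thr in(180,200):
    a,e=rim(c["img"],(321,212),"m",r=16,thr=thr); print(a,e)
    for z in(.124,.1255,.127): print(z,(plane(c,a,z)*1e3).round(1))
```

```text
[320.55472692 211.03960419] [14.70909373 23.33535258]
0.124 [546.4 211.8 124. ]
0.1255 [546.4 213.7 125.5]
0.127 [546.5 215.6 127. ]
[320.53407033 210.96312078] [14.52761459 23.05791982]
0.124 [546.4 211.5 124. ]
0.1255 [546.5 213.4 125.5]
0.127 [546.5 215.3 127. ]
```

The medium pot is centred over the large to within ~1.2 mm in X; I nudge it and lower gently.

```bash
python3 -m handwheel '{"gripper":[-1,-1,-1,-1,-1,-1],"slide":[[-0.5,1.2,2],[0,0,4],[0,0,4],[0,0,2],[0,0,0],[0,0,0]],"yaw":[0,0,0,0,0,0]}'
python3 -m handwheel '{"gripper":[-1,-1,-1,-1],"slide":[[0,0,1.5],[0,0,1],[0,0,0],[0,0,0]],"yaw":[0,0,0,0]}'
python3 -m handwheel '{"gripper":[-1,-1,-1],"slide":[[0,0,1],[0,0,0],[0,0,0]],"yaw":[0,0,0]}'
```

```text
time: 12.78
ee_pos: [0.5476, 0.206, 0.0751]
tcp_rot: [-180.0, 0.0, 90.0]
wrist_force: [-0.5, -0.2, -1.0]
opening: 0.0566
grasp_force: 43.4
time: 13.12
ee_pos: [0.548, 0.2062, 0.0741]
tcp_rot: [179.9, -0.0, 90.0]
wrist_force: [-2.7, -0.5, 6.2]
opening: 0.0566
grasp_force: 44.0
time: 13.37
ee_pos: [0.5481, 0.2062, 0.074]
tcp_rot: [179.9, -0.1, 90.0]
wrist_force: [-4.9, -1.3, 13.3]
opening: 0.0569
grasp_force: 44.6
```

Seated: TCP 74.0 = 61 + 13. I release and rise.

```bash
python3 -m handwheel '{"gripper":[-1,-0.1,0.1,0.3,0.6,1,1,1],"slide":[[0,0,-1],[0,0,0],[0,0,0],[0,0,0],[0,0,0],[0,0,0],[0,0,-15],[0,0,-25]],"yaw":[0,0,0,0,0,0,0,0]}'
python3 -m handwheel '{"gripper":[1,1,1,1],"slide":[[0,0,-25],[0,0,-10],[0,0,0],[0,0,0]],"yaw":[0,0,0,0]}'
```

```text
time: 14.03
ee_pos: [0.5463, 0.2055, 0.1102]
tcp_rot: [-179.7, 0.1, 90.0]
wrist_force: [1.2, -0.3, 0.5]
opening: 0.0853
grasp_force: 0.0
time: 14.37
ee_pos: [0.5479, 0.2061, 0.1473]
tcp_rot: [180.0, -0.0, 90.0]
wrist_force: [0.0, 0.7, -0.6]
opening: 0.0852
grasp_force: 0.0
```

```bash
python3 -m handwheel '{"gripper":[1,1,1,1,1,1,1,1],"slide":[[-15,-4,0],[-28,-7,0],[-35,-9,0],[-35,-9,0],[-35,-9,0],[-35,-9,0],[-35,-9,0],[-35,-9,0]],"yaw":[0,0,0,0,0,0,0,0]}'
python3 -m handwheel '{"gripper":[1,1,1,1,1,1,1,1],"slide":[[-35,-9,0],[-35,-9,0],[-35,-9,0],[-30,-8,0],[-18,-5,0],[-5.6,-2.2,0],[0,0,0],[0,0,0]],"yaw":[0,0,0,0,0,0,0,0]}'
python3 - <<'E'
from seg import *
from workcell import camera,sensors
c=camera("side");d=camera("top");np.savez("pics/side5.npz",**c);np.savez("pics/top5.npz",**d);print(sensors.get_obs()["ee_pos"],sensors.get_obs()["tcp_rot"])
a,e=rim(c["img"],(319,212),"m",r=20); print(a,e)
b,eb=rim(d["img"],(252,197),"m",r=20); print(b,eb)
x,g=tri(c,a,d,b);print(x,g,plane(c,a,.110),plane(d,b,.110))
A=cv2.resize(c["img"][120:270,250:400],(400,400),interpolation=cv2.INTER_CUBIC);B=cv2.resize(d["img"][130:280,230:380],(400,400),interpolation=cv2.INTER_CUBIC)
cv2.imwrite("pics/v5.png",np.hstack([A,B])[:,:,::-1])
E
```

```text
time: 15.03
ee_pos: [0.4808, -0.0488, 0.146]
tcp_rot: [-179.9, -0.0, 90.0]
wrist_force: [0.4, 0.7, 0.7]
opening: 0.0854
grasp_force: 0.0
time: 15.7
ee_pos: [0.44, -0.2052, 0.1468]
tcp_rot: [-179.9, -0.1, 90.0]
wrist_force: [-0.2, 0.9, 0.3]
opening: 0.0856
grasp_force: 0.0
[ 0.44055028 -0.20462289  0.14727447] [-1.79964022e+02 -2.93405093e-02  9.00581045e+01]
[319.55643082 215.32116191] [14.53747304 23.38405609]
[246.38049062 192.70892207] [20.62251027 21.90002696]
[0.54850798 0.20609939 0.10634022] 8.628014140024752e-05 [0.54857827 0.21068803 0.11      ] [0.54798963 0.20543322 0.11      ]
```

View pics/v5.png

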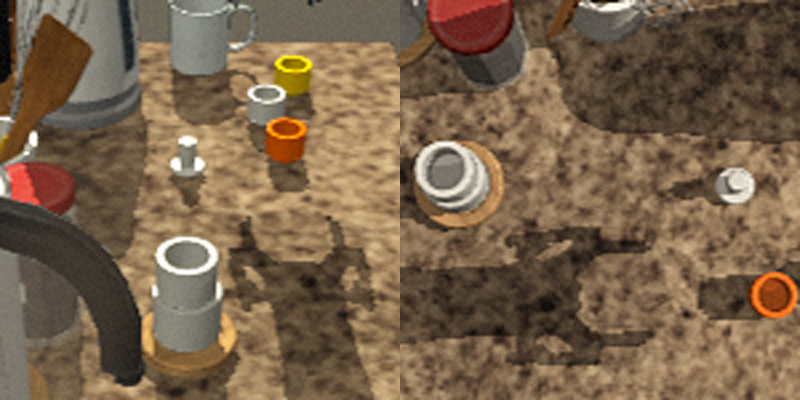

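The medium pot is seated: rim triangulated at (548,206), 106 + 4 bias = 110 mm. The white small pot, between orange and yellow, is next.

```bash
python3 -m handwheel '{"gripper":[1,1,1,1,1,1],"slide":[[0,0,15],[0,0,25],[0,0,25],[0,0,10],[0,0,0],[0,0,0]],"yaw":[0,0,0,0,0,0]}'
python3 - <<'E'
from seg import *
from workcell import camera,sensors
c=camera("side");print(sensors.get_obs()["ee_pos"])
cv2.imwrite("pics/v6.png",cv2.resize(c["img"][100:200,290:410],(600,500),interpolation=cv2.INTER_CUBIC)[:,:,::-1])
E
```

```text
time: 16.3
ee_pos: [0.4407, -0.2049, 0.0732]
tcp_rot: [-180.0, -0.0, 90.1]
wrist_force: [-0.2, -0.0, -0.1]
opening: 0.0859
grasp_force: 0.0
[ 0.44115381 -0.20533896  0.07399638]
```

View pics/v6.png

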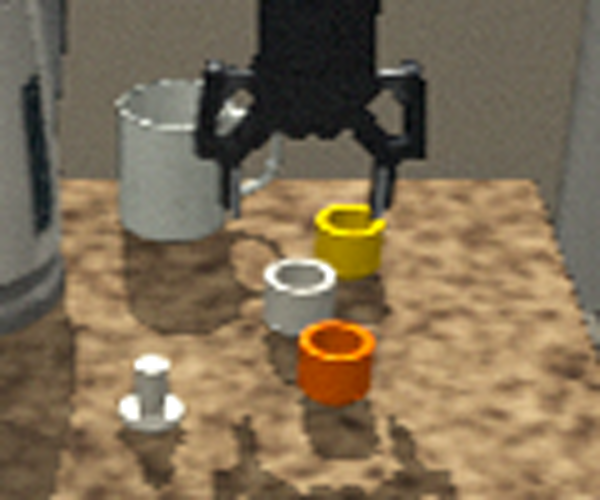

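The open fingers straddle the white small pot (fingers mid col ~305, pot ~300), clear of orange and yellow.

```bash
python3 -m handwheel '{"gripper":[1,1,1,1,1,1,1],"slide":[[0,0,12],[0,0,20],[0,0,17],[0,0,10],[0,0,5],[0,0,0],[0,0,0]],"yaw":[0,0,0,0,0,0,0]}'
python3 -m handwheel '{"gripper":[0.7,0.4,0.1,-0.2,-0.6,-1,-1,-1],"slide":[[0,0,0],[0,0,0],[0,0,0],[0,0,0],[0,0,0],[0,0,0],[0,0,0],[0,0,0]],"yaw":[0,0,0,0,0,0,0,0]}'
python3 -m handwheel '{"gripper":[-1,-1,-1],"slide":[[0,0,0],[0,0,0],[0,0,0]],"yaw":[0,0,0]}'
python3 -m handwheel '{"gripper":[-1,-1,-1,-1,-1,-1,-1,-1],"slide":[[0,0,-12],[0,0,-25],[0,0,-30],[0,0,-30],[0,0,-30],[0,0,-25],[0,0,-10],[0,0,0]],"yaw":[0,0,0,0,0,0,0,0]}'
```

```text
time: 16.93
ee_pos: [0.4409, -0.2058, 0.0094]
tcp_rot: [180.0, 0.0, 90.0]
wrist_force: [0.4, 0.1, -0.1]
opening: 0.0855
grasp_force: 0.0
time: 17.6
ee_pos: [0.441, -0.2058, 0.0098]
tcp_rot: [179.9, 0.0, 90.0]
wrist_force: [-1.4, 0.8, 5.4]
opening: 0.048
grasp_force: 41.1
time: 17.85
ee_pos: [0.4411, -0.2058, 0.0098]
tcp_rot: [179.9, 0.0, 90.0]
wrist_force: [-1.0, 0.5, 5.2]
opening: 0.0473
grasp_force: 41.1
time: 18.52
ee_pos: [0.4415, -0.2061, 0.1737]
tcp_rot: [179.8, 0.1, 90.0]
wrist_force: [0.1, -1.0, -1.7]
opening: 0.0479
grasp_force: 41.6
```

```bash
python3 -m handwheel '{"gripper":[-1,-1,-1,-1,-1,-1,-1,-1],"slide":[[15,4,0],[28,7,0],[35,9,0],[35,9,0],[35,9,0],[35,9,0],[35,9,0],[35,9,0]],"yaw":[0,0,0,0,0,0,0,0]}'
python3 -m handwheel '{"gripper":[-1,-1,-1,-1,-1,-1,-1,-1],"slide":[[35,9,0],[35,9,0],[35,9,0],[30,8,0],[18,5,0],[5.6,2.5,0],[0,0,0],[0,0,0]],"yaw":[0,0,0,0,0,0,0,0]}'
python3 -m handwheel '{"gripper":[-1,-1,-1,-1,-1,-1],"slide":[[0,0,10],[0,0,18],[0,0,12],[0,0,5],[0,0,0],[0,0,0]],"yaw":[0,0,0,0,0,0]}'
python3 - <<'E'
from seg import *
from workcell import camera,sensors
c=camera("side");np.savez("pics/side6.npz",**c);print(sensors.get_obs()["ee_pos"])
a,e=rim(c["img"],(319,195),"m",r=14); print(a,e,plane(c,a,.156),plane(c,a,.157))
cv2.imwrite("pics/v7.png",cv2.resize(c["img"][160:260,270:370],(600,600),interpolation=cv2.INTER_CUBIC)[:,:,::-1])
E
```

```text
time: 19.18
ee_pos: [0.5049, 0.0492, 0.1688]
tcp_rot: [-179.9, 0.0, 90.0]
wrist_force: [1.6, -0.8, -0.9]
opening: 0.0475
grasp_force: 41.6
time: 19.85
ee_pos: [0.5475, 0.2054, 0.1695]
tcp_rot: [-179.9, 0.1, 90.0]
wrist_force: [0.2, -0.3, -1.6]
opening: 0.0477
grasp_force: 41.6
time: 20.35
ee_pos: [0.5479, 0.2055, 0.1258]
tcp_rot: [-180.0, 0.0, 90.0]
wrist_force: [-0.6, -0.4, -0.8]
opening: 0.0474
grasp_force: 41.6
[0.54824517 0.20577296 0.12643722]
[319.870622   199.41963196] [11.89080302 19.6755511 ] [0.54840027 0.20823738 0.156     ] [0.54843384 0.20959369 0.157     ]
```

View pics/v7.png

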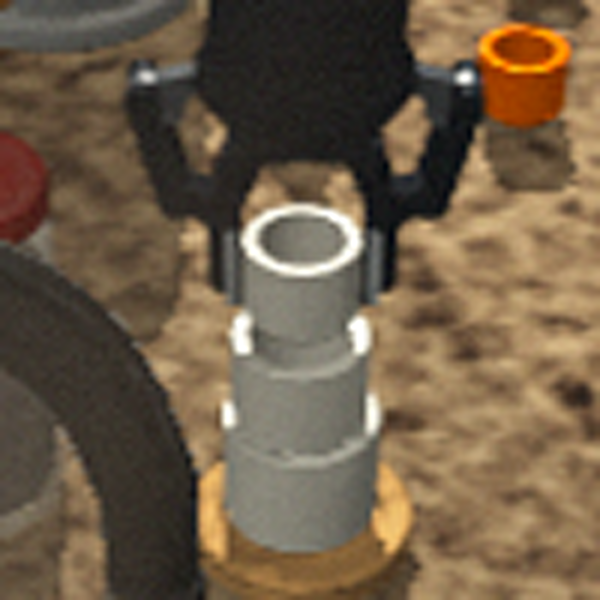

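The small pot is over the medium within ~1 mm, so I lower it.

```bash
python3 -m handwheel '{"gripper":[-1,-1,-1,-1,-1,-1],"slide":[[0.7,0,2],[0,0,4],[0,0,3],[0,0,1.5],[0,0,0],[0,0,0]],"yaw":[0,0,0,0,0,0]}'
python3 -m handwheel '{"gripper":[-1,-1,-1,-1],"slide":[[0,0,1.5],[0,0,1],[0,0,0],[0,0,0]],"yaw":[0,0,0,0]}'
python3 -m handwheel '{"gripper":[-1,-1,-1],"slide":[[0,0,1],[0,0,0],[0,0,0]],"yaw":[0,0,0]}'
```

```text
time: 20.9
ee_pos: [0.548, 0.2067, 0.1151]
tcp_rot: [-180.0, 0.0, 90.0]
wrist_force: [0.3, 0.5, -1.1]
opening: 0.0475
grasp_force: 41.6
time: 21.23
ee_pos: [0.5481, 0.2068, 0.1129]
tcp_rot: [180.0, -0.0, 90.0]
wrist_force: [0.5, 0.0, -0.7]
opening: 0.0475
grasp_force: 41.7
time: 21.48
ee_pos: [0.5482, 0.2068, 0.1128]
tcp_rot: [179.9, -0.0, 90.0]
wrist_force: [-1.4, -0.5, 6.3]
opening: 0.0479
grasp_force: 42.2
```

Seated at TCP 112.8, as computed. I release and rise.

```bash
python3 -m handwheel '{"gripper":[-1,-0.2,0,0.2,0.6,1,1,1],"slide":[[0,0,-0.6],[0,0,0],[0,0,0],[0,0,0],[0,0,0],[0,0,0],[0,0,-12],[0,0,-20]],"yaw":[0,0,0,0,0,0,0,0]}'
python3 -m handwheel '{"gripper":[1,1,1,1],"slide":[[0,0,-25],[0,0,-15],[0,0,0],[0,0,0]],"yaw":[0,0,0,0]}'
```

```text
time: 22.15
ee_pos: [0.547, 0.2063, 0.143]
tcp_rot: [-179.8, 0.1, 90.0]
wrist_force: [-0.1, -0.1, -0.4]
opening: 0.0853
grasp_force: 0.0
time: 22.48
ee_pos: [0.5486, 0.2069, 0.1858]
tcp_rot: [179.9, -0.0, 90.0]
wrist_force: [0.8, 0.4, 0.0]
opening: 0.0856
grasp_force: 0.0
```

```bash
python3 -m handwheel '{"gripper":[1,1,1,1,1,1,1,1],"slide":[[-15,-0.5,0],[-28,-1,0],[-35,-1,0],[-35,-1,0],[-35,-1,0],[-35,-1,0],[-35,-1,0],[-35,-1,0]],"yaw":[0,0,0,0,0,0,0,0]}'
python3 -m handwheel '{"gripper":[1,1,1,1,1,1],"slide":[[-22,0,10],[-14,0,25],[-6.6,0,30],[0,0,28],[0,0,10],[0,0,0]],"yaw":[0,0,0,0,0,0]}'
python3 - <<'E'
from seg import *
from workcell import camera,sensors
c=camera("side");d=camera("top");np.savez("pics/side7.npz",**c);np.savez("pics/top7.npz",**d);print(sensors.get_obs()["ee_pos"])
a,e=rim(c["img"],(319,200),"m",r=14); print(a,e)
b,eb=rim(d["img"],(244,189),"m",r=12); print(b,eb)
x,g=tri(c,a,d,b);print(x,g,plane(c,a,.144),plane(d,b,.144))
A=cv2.resize(c["img"][110:260,250:400],(400,400),interpolation=cv2.INTER_CUBIC);B=cv2.resize(d["img"][130:280,230:380],(400,400),interpolation=cv2.INTER_CUBIC)
cv2.imwrite("pics/v8.png",np.hstack([A,B])[:,:,::-1])
E
```

```text
time: 23.15
ee_pos: [0.5394, -0.0484, 0.1834]
tcp_rot: [-179.9, -0.0, 90.0]
wrist_force: [1.4, 0.3, 0.3]
opening: 0.0854
grasp_force: 0.0
time: 23.65
ee_pos: [0.5382, -0.089, 0.078]
tcp_rot: [-179.7, -0.1, 90.0]
wrist_force: [0.1, -0.0, 0.4]
opening: 0.0853
grasp_force: 0.0
[ 0.54045361 -0.08887722  0.08209329]Traceback (most recent call last):
  File "<stdin>", line 4, in <module>
  File "seg.py", line 22, in rim
    c=max(cs,key=cv2.contourArea); e=cv2.fitEllipse(cv2.convexHull(c))
ValueError: max() iterable argument is empty
```

Run:
```python
from seg import *
c=load("side7");d=load("top7")
A=cv2.resize(c["img"][110:260,250:400],(400,400),interpolation=cv2.INTER_CUBIC);B=cv2.resize(d["img"][130:280,230:380],(400,400),interpolation=cv2.INTER_CUBIC)
cv2.imwrite("pics/v8.png",np.hstack([A,B])[:,:,::-1])
```

```text
(no output)
```

View pics/v8.png

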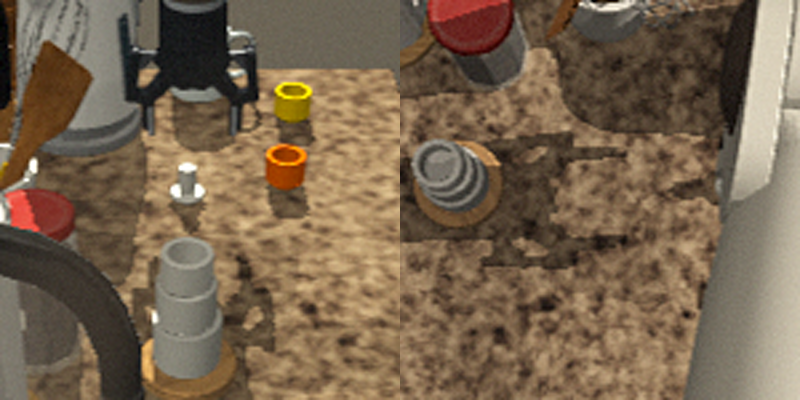

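The tower of three stands straight in the gripper's shadow. The fingers' mid is col ~192 against ~187 for the lid, about 2–4 mm short in X. I shift +2, descend, part-close and look.

```bash
python3 -m handwheel '{"gripper":[1,1,1,1,1,1],"slide":[[0,2,10],[0,0,20],[0,0,20],[0,0,10],[0,0,5],[0,0,0]],"yaw":[0,0,0,0,0,0]}' 25
python3 -m handwheel '{"gripper":[0.6,0.3,0,-0.15,-0.15,-0.15],"slide":[[0,0,0],[0,0,0],[0,0,0],[0,0,0],[0,0,0],[0,0,0]],"yaw":[0,0,0,0,0,0]}'
python3 - <<'E'
from seg import *
from workcell import camera,sensors
c=camera("side");np.savez("pics/side8.npz",**c);print(sensors.get_obs()["ee_pos"])
cv2.imwrite("pics/v9.png",cv2.resize(c["img"][135:200,285:355],(640,594),interpolation=cv2.INTER_CUBIC)[:,:,::-1])
E
```

```text
time: 24.25
ee_pos: [0.5424, -0.0887, 0.016]
tcp_rot: [-180.0, -0.0, 90.0]
wrist_force: [-0.5, 0.0, -0.0]
opening: 0.0855
grasp_force: 0.0
time: 24.75
ee_pos: [0.5427, -0.0889, 0.0167]
tcp_rot: [180.0, 0.0, 90.0]
wrist_force: [-0.2, -0.4, -0.1]
opening: 0.0362
grasp_force: 0.0
[ 0.54263044 -0.08889407  0.01660248]
```

View pics/v9.png

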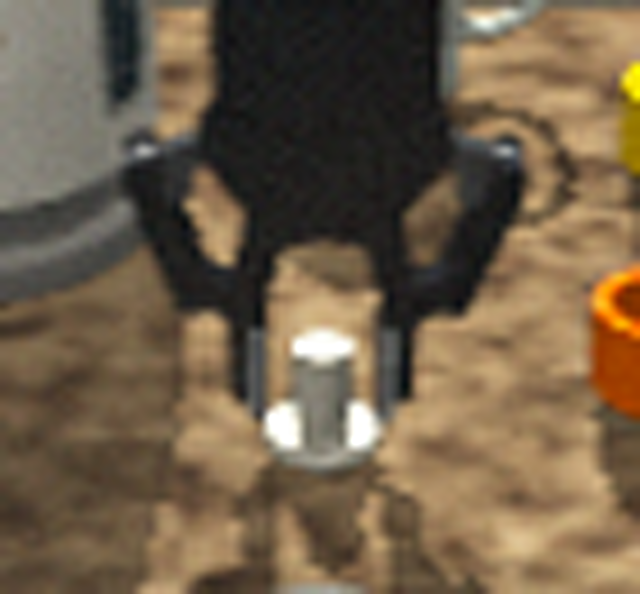

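The lid's knob is exactly centred between the pads (gaps 28 and 29 px). I close and lift.

```bash
python3 -m handwheel '{"gripper":[-0.25,-0.35,-0.45,-0.55,-0.7,-1,-1,-1],"slide":[[0,0,0],[0,0,0],[0,0,0],[0,0,0],[0,0,0],[0,0,0],[0,0,0],[0,0,0]],"yaw":[0,0,0,0,0,0,0,0]}' 30
python3 -m handwheel '{"gripper":[-1,-1,-1,-1,-1,-1,-1,-1],"slide":[[0,0,0],[0,0,-12],[0,0,-27],[0,0,-34],[0,0,-34],[0,0,-34],[0,0,-30],[0,0,-13]],"yaw":[0,0,0,0,0,0,0,0]}'
python3 -m handwheel '{"gripper":[-1,-1,-1,-1,-1,-1,-1,-1],"slide":[[15,0.5,0],[28,0.5,0],[35,0.5,0],[35,0.5,0],[35,0.5,0],[35,0.5,0],[35,0.5,0],[35,1,0]],"yaw":[0,0,0,0,0,0,0,0]}'
python3 -m handwheel '{"gripper":[-1,-1,-1,-1,-1,-1,-1,-1],"slide":[[24,1,0],[14,0,0],[4,0,5],[0,0,13],[0,0,10],[0,0,4],[0,0,0],[0,0,0]],"yaw":[0,0,0,0,0,0,0,0]}'
python3 - <<'E'
from seg import *
from workcell import camera,sensors
c=camera("side");np.savez("pics/side9.npz",**c);print(sensors.get_obs()["ee_pos"])
cv2.imwrite("pics/v10.png",cv2.resize(c["img"][150:250,270:370],(600,600),interpolation=cv2.INTER_CUBIC)[:,:,::-1])
E
```

```text
time: 25.47
ee_pos: [0.5425, -0.0889, 0.0164]
tcp_rot: [180.0, 0.0, 90.0]
wrist_force: [0.3, 0.5, 1.7]
opening: 0.02
grasp_force: 29.3
time: 26.13
ee_pos: [0.5433, -0.089, 0.2059]
tcp_rot: [179.7, 0.1, 90.0]
wrist_force: [1.2, -0.1, -0.7]
opening: 0.0199
grasp_force: 29.4
time: 26.8
ee_pos: [0.5466, 0.1658, 0.2014]
tcp_rot: [180.0, -0.0, 90.0]
wrist_force: [0.8, -1.1, -0.0]
opening: 0.0199
grasp_force: 29.4
time: 27.47
ee_pos: [0.548, 0.2053, 0.1685]
tcp_rot: [-180.0, 0.0, 89.9]
wrist_force: [0.2, 0.2, -0.6]
opening: 0.0201
grasp_force: 29.4
[0.54821421 0.2054902  0.16892546]
```

View pics/v10.png

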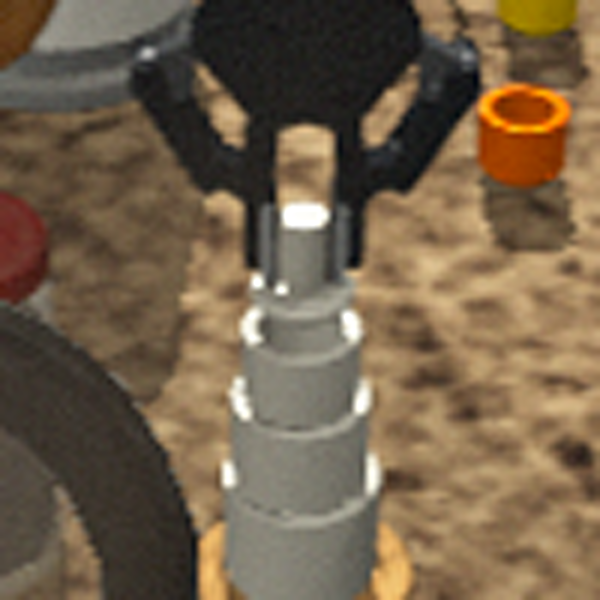

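Run:
```python
from seg import *
c=load("side9")
a,e=rim(c["img"],(320,185),"m",r=6,s=8,thr=225);print(a,e)
print((plane(c,a,.197)*1e3).round(1))
```

```text
[320.12937784 185.37169027] [4.42996597 7.91095877]
[548.4 209.5 197. ]
```

The lid's axis at (548.4,209.5) matches the small pot's (548.4,210.3) in the same camera. I lower it.

```bash
python3 -m handwheel '{"gripper":[-1,-1,-1,-1,-1,-1],"slide":[[0.5,0,3],[0,0,4],[0,0,4],[0,0,2],[0,0,0],[0,0,0]],"yaw":[0,0,0,0,0,0]}'
python3 -m handwheel '{"gripper":[-1,-1,-1,-1],"slide":[[0,0,1.5],[0,0,1],[0,0,0],[0,0,0]],"yaw":[0,0,0,0]}'
python3 -m handwheel '{"gripper":[-1,-1,-1],"slide":[[0,0,1],[0,0,0],[0,0,0]],"yaw":[0,0,0]}'
```

```text
time: 28.02
ee_pos: [0.5479, 0.2066, 0.1552]
tcp_rot: [-180.0, 0.0, 90.0]
wrist_force: [0.3, -0.4, -1.1]
opening: 0.0198
grasp_force: 29.4
time: 28.35
ee_pos: [0.5482, 0.2067, 0.1534]
tcp_rot: [180.0, -0.0, 90.0]
wrist_force: [-1.1, 0.2, 2.9]
opening: 0.0195
grasp_force: 29.7
time: 28.6
ee_pos: [0.5484, 0.2068, 0.1533]
tcp_rot: [179.9, -0.0, 90.0]
wrist_force: [-1.8, 0.2, 8.9]
opening: 0.0201
grasp_force: 30.4
```

Seated at 153.3 = 137 + 16.4. I release, rise and take a final check.

```bash
python3 -m handwheel '{"gripper":[-1,-0.45,-0.3,-0.1,0.3,0.6,0.6,0.6],"slide":[[0,0,-1],[0,0,0],[0,0,0],[0,0,0],[0,0,0],[0,0,0],[0,0,-15],[0,0,-25]],"yaw":[0,0,0,0,0,0,0,0]}'
python3 -m handwheel '{"gripper":[0.6,0.6,0.6,0.6,0.6,0.6],"slide":[[0,0,-30],[0,0,-20],[-15,-10,0],[-30,-20,0],[-30,-20,0],[-15,-10,0]],"yaw":[0,0,0,0,0,0]}'
python3 -m handwheel '{"gripper":[0.6,0.6,0.6,0.6],"slide":[[-20,0,0],[-10,0,0],[0,0,0],[0,0,0]],"yaw":[0,0,0,0]}'
python3 - <<'E'
from seg import *
from workcell import camera,sensors
c=camera("side");d=camera("top")
A=cv2.resize(c["img"][120:270,250:400],(400,400),interpolation=cv2.INTER_CUBIC);B=cv2.resize(d["img"][130:280,200:350],(400,400),interpolation=cv2.INTER_CUBIC)
cv2.imwrite("pics/v11.png",np.hstack([A,B])[:,:,::-1])
E
```

```text
time: 29.27
ee_pos: [0.5469, 0.2062, 0.1905]
tcp_rot: [-179.7, 0.1, 90.0]
wrist_force: [0.2, 1.0, 0.6]
opening: 0.0683
grasp_force: 0.0
time: 29.77
ee_pos: [0.4863, 0.1146, 0.2432]
tcp_rot: [-180.0, 0.0, 90.0]
wrist_force: [-1.2, 0.6, 0.5]
opening: 0.0681
grasp_force: 0.0
time: 30.1
ee_pos: [0.4883, 0.0866, 0.2428]
tcp_rot: [180.0, -0.0, 89.9]
wrist_force: [-0.1, 0.3, -0.1]
opening: 0.068
grasp_force: 0.0
```

View pics/v11.png

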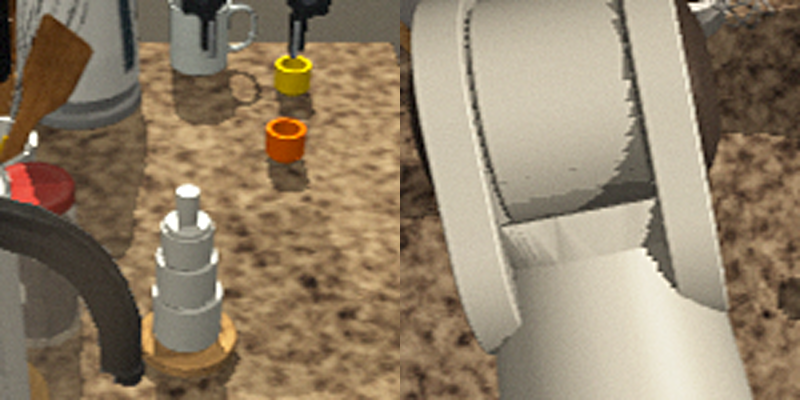

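The side view shows the full tower upright at crop (187,270), with the lid home and the gripper clear. I'm handing the job in.

```bash
python3 -c "
from workcell import ticket
print(ticket.job_done())"
```

```text
the job is handed in; nothing more can be done
None
```

The storage set is built on its stand in the order asked (large, medium and small pot, then the lid), each piece seated and upright in the last side view and released; I handed it in at about 30 s, with the mugs, jar and look-alikes untouched.

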